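# Hang the work lamp by its snap hook on the bracket eye

### The arm

A 7-joint arm with a two-finger parallel gripper is mounted at the origin on the work surface. World frame = base frame: x ahead of the robot, y to its left, z up, the work surface at z = 0. Lengths are in m, angles in rad, forces in N, time in s.
With the tool pointing down it reaches from about 0.4 to 0.85 m from the base axis. Payload 6.9 kg.
Tool frame: the origin (TCP) lies midway between the tips of the shut fingers; the grasp point (between the pads) lies behind it (ctrl.pinch_z is the z of the grasp point in the tool frame, in m); z points along the fingers, y is the direction in which the jaws open and shut (so a half turn about z gives the same grasp; the last joint's range is limited). The gripper opens to 85 mm and grips with 20 to 120 N. Pads are 22 mm wide; open, the fingers measure 114 mm over their backs; the gripper's body (76 mm by 85 mm) begins 54 mm behind the grasp point. The pads swing forward as they close: fully open they stand 13 mm farther back than shut.
Start: joints at [1.448, 0.507, -0.238, 1.5, 0.126, 1.149, -0.155], TCP at [0.142, -0.609, 0.231] pointing down, gripper open.
Joint ranges: [-3.08, 3.08], [-0.24, 2.05], [-1.43, 1.35], [0, 2.5], [-1.52, 4.66], [0.17, 1.96], [-2.89, 2.89]. Speed limits (rad/s): [2.39, 2.39, 3.14, 3.14, 3.14, 3.14, 3.14].

### API

Orientations are given as a unit quaternion [w, x, y, z].
In Python, from station import ctrl, get_state, vision, ticket, models gives the robot as it stands. Calls block until the motion is done:
- ctrl.movep(position, orientation): joint-space move of the TCP to a pose.
- ctrl.movel(position, frame=None, max_speed=0.15): straight line of the TCP; frame=None keeps the orientation; max_speed is the mean speed in m/s.
- ctrl.set_joints(angles): joint-space move.
- ctrl.ungrasp() and ctrl.close_gripper(force=None): open the fingers fully, or close them until they stop; force is the grip in N (None keeps the last).
- ctrl.pause(seconds).
- ctrl.ik(position, orientation): joint angles nearest the present ones, or None.
- get_state(): the state.
- vision.grab_frame(name): name is "scene" or "top" or "wrist"; returns (picture, depth): 400x640x3 uint8, blue, green, red; 400x640 float32, m along the optical axis (not along the pixel's ray), 0 where there is no reading.
- vision.camera_info(name): a dict with "mtx" (3x3 intrinsics, pixels), "dist_coeffs" ([k1, k2, p1, p2, k3] as OpenCV has them; the pictures are not rectified), "R" (3x3) and "t" (3): a world point X has camera coordinates R X + t; the wrist camera has in their place "hand_eye" (4x4, takes a point from camera to tool coordinates, whose origin is the TCP and whose axes are the flange's). Camera axes: x right, y down, z forward; pixel columns grow to the right and rows downward; lengths in m; the calibration is good to about 2 mm. A picture is of the moment at which its call begins: read the wrist's pose just before it. camera_info takes no time and is no camera call.
A pose or a line that the arm cannot do raises ctrl.Unreachable and nothing moves.
- ticket.close_job(): hands the job in, once; it reports no verdict.
Trained networks look in the newest picture that a camera, given by its name, has taken for a name from the list of things; names that differ only in an ending like _2 or _b are one class to them, and where a whole thing is asked for, a point or a joint stands for the part that bears it (a point fixed in the world has none). Each returns a list of dicts, best first, with "p" (0 to 1); they miss things now and then, are a little off and sometimes report something else, mostly with a low value. They report only what shows in the picture. A call takes as long as a camera call. They do not tell look-alikes from the thing itself.
- models.recognise(camera, target): "point" ([column, row] in pixels, amid what is visible of it).
- models.masks_of(camera, target): "mask" (400x640 bool, what is visible of it) and "point" ([column, row] in pixels, amid what is visible of it).
The state is a dict: "time": time; "qpos": joint angles; "qd": joint speeds; "tau": joint torques, N m; "tcp_pos": TCP position; "eef_rot": TCP orientation; "contact_force": force on the tool from outside, world axes, zero at the start; "wrist_torque": the same for the moment, N m; "width": finger opening in m.
Only numpy, scipy, OpenCV 4.12 (cv2) and the standard library are available. Lean on these libraries where they do the work, as an engineer would, in place of code of your own. Each camera call takes 0.05 s, during which the arm holds its last target.

### The job

Pick the work lamp up off the bench, press the sprung gate of its snap hook sideways against the bar of the bracket's rigid eye (its reach is not known exactly: feel for it) until the bar has passed and the gate springs shut behind it, then tug the lamp back the way it came, with about 10 N (at least 6 N), so that the bar pulls on the shut gate from inside. Then lower it until it hangs upright by the crown of the hook, gate shut, and let go. Be gentle: lamp and bracket must never push on each other with more than 20 N; keep the lamp upright and leave the other things where they are.

Things in the scene. Friction and masses are not known exactly. Their poses are not given: they have to be found in the camera images.
- lamp: Loose work lamp, 0.23 to 0.49 kg, standing on the bench; origin at the centre of its underside, z up. Black body 56 mm across, 85 mm tall, rubber foot 68 mm across; then an aluminium bar (top at z = 100 mm), and on it a steel snap hook of 10 mm round bar in the lamp's x-z plane: spine at x = +30 mm (inner face +25), crown, and nose at x = -24 mm, ending at z = 131 mm.
- grip (a point): Centre of the rubber grip block on top of the hook, at (0, 0, 190 mm) in the lamp's frame, axes as the lamp's: 20 x 20 mm, z = 168 to 208 mm, faces square to x and y. Grip it from above; fingers closing along the lamp's x hold the hook steadiest.
- mouth (a point): Middle of the hook's mouth, on its -x side, at (-19, 0, 121 mm) in the lamp's frame, closed by the gate. An 8 mm bar comes in here towards the lamp's +x, its centre level with this point (-6 to +5 mm); it meets the gate with its centre at x = -26.5, has passed it at about x = +5 to +15, and touches the spine at x = +21 mm.
- crown (a point): Where the bar's centre lies when the lamp hangs: under the peak of the roof-shaped crown (flat underside slopes 16 mm wide), at (0, 0, 154 mm) in the lamp's frame.
- gate (a joint): Sprung gate: steel rod 7 mm thick, hinged at x = -19, z = 102 mm of the lamp, upper end at z = 135 mm behind the nose. 0 rad = shut: upright, inner face at x = -15.5 mm, on a stop, cannot swing outwards. Grows, to 1.45, as its upper end swings in to +x. Spring moment 0.06 N m shut, plus 0.10 N m per rad: passing the bar takes about 3 to 9 N.
- bracket: Fixed grey bracket: origin on the bench below point eye_mid. Its post (88 mm wide, 204 mm tall) stands on the -x side, its face at x = -90 mm, on a plate 12 mm thick reaching from x = -185 to -35 mm. +x points out, away from the post: the lamp comes from that side, its own x axis turned the same way, and moves towards the post.
- eye_mid (a point): A point on the bracket, 200 mm above the bench, axes as the bracket's. The eye is a level loop: an 8 mm steel bar along y at this height and two side rods (y = +-32 mm, 56 mm free between) clamped rigidly in the post. How far they reach out differs each time and is not measured: the bar lies anywhere from 15 mm behind (-x) to 15 mm in front (+x) of this point. Find it by feel.
- spanner: Bystander, leave alone: steel spanner, 170 mm, lying flat; origin under its middle.
- driver: Bystander, leave alone: screwdriver, 190 mm, lying flat; origin under its middle.
- oil: Bystander, leave alone: oil bottle, 52 mm across, 130 mm tall, standing; origin under its middle.
- cup: Bystander, leave alone: open steel cup, 72 mm across, 60 mm tall; origin under its middle.
- tape: Bystander, leave alone: roll of tape lying flat, 84 mm across, 24 mm tall; origin under its middle.
- coupling: Bystander, leave alone: brass air coupling, 22 mm across, 55 mm tall, standing; origin under its middle.
- offcut: Bystander, leave alone: wood offcut, 120 x 50 x 22 mm, lying flat; origin under its middle.
There are look-alikes about, which are no part of the job. What is shaped like the lamp but pink, red or yellow is not meant.

How it is judged:
On the way, in this order (a step that is already met when the one before it is completed fails the run):
1. the eye's bar, in the mouth of the hook, presses the gate well open (y of eye_mid in the frame of lamp between -0.026 and 0.026 m and value of joint gate above 0.5 rad and contact force between lamp and bracket above 1 N and z of eye_mid in the frame of lamp between 0.105 and 0.14 m), for 0.03 s.
2. the gate has sprung shut (within 0.1 rad) with the bar in the hook (y of eye_mid in the frame of lamp between -0.026 and 0.026 m and value of joint gate below 0.1 rad and x of eye_mid in the frame of lamp between -0.03 and 0.042 m and z of eye_mid in the frame of lamp between 0.103 and 0.162 m), for 0.15 s.
3. the lamp is tugged back with 6 N or more, the bar bearing on the shut gate from inside (y of eye_mid in the frame of lamp between -0.026 and 0.026 m and value of joint gate below 0.1 rad and contact force between lamp and bracket above 6 N and x of eye_mid in the frame of lamp between -0.03 and 0.007 m and z of eye_mid in the frame of lamp between 0.113 and 0.14 m), for 0.2 s.
At the end, for the whole second after the job is handed in: The lamp hangs by its hook, the eye's bar under the crown's peak (eye_mid 148 to 160 mm above the lamp's underside and within 24 mm of its axis in x), gate shut within 0.1 rad, tilted less than 0.2 rad, its weight on the eye, at rest and let go (y of eye_mid in the frame of lamp between -0.026 and 0.026 m and value of joint gate below 0.1 rad and x of eye_mid in the frame of lamp between -0.024 and 0.024 m and z of eye_mid in the frame of lamp between 0.148 and 0.16 m and angle between lamp's own z axis and vertical below 0.2 rad and linear speed of lamp below 0.05 m/s and contact force between lamp and bracket above 1 N); the robot touches nothing.
It fails at once if lamp and bracket push on each other with more than 20 N (contact force between lamp and bracket above 20 N).
It fails at once if the lamp is tipped more than 0.5 rad (angle between lamp's own z axis and vertical above 0.5 rad).
It fails at once if another thing is moved more than 30 mm (distance of any of spanner, driver, oil, cup, tape, coupling, offcut from where it was at the start of the episode above 0.03 m).
It also fails if it takes over 67 s, if anything falls off the work surface, if the arm or the gripper's body presses on something with over 40 N, if the wrist force passes 120 N, or if a joint passes its speed limit or range.

## Working session

There is one attempt and no reset: what is moved stays moved. The work goes in short steps, each a Python script; the robot and the scene stay as the last script left them, time stands still between calls to the robot, and variables do not carry over. Pictures are saved under pics/ and viewed, and the job is handed in when it is done.

```bash
ls; mkdir -p pics
python3 - <<'E'
from station import ctrl, get_state, vision
import cv2
print(get_state(), ctrl.pinch_z)
for n in("scene","top","wrist"):
    im,d=vision.grab_frame(n); cv2.imwrite(f"pics/{n}0.png",im)
    ci=vision.camera_info(n); print(n,{k:__import__('numpy').round(v,4).tolist() for k,v in ci.items()})
E
```

```text
pics
{'time': 0.0, 'qpos': array([ 1.44747319,  0.50831889, -0.23752997,  1.50114172,  0.12569074,
        1.14888194, -0.15481178]), 'qd': array([-7.20112569e-04, -2.74746475e-04,  2.57817593e-05,  7.47506935e-05,
        1.69105672e-03, -1.71728706e-03, -1.58925978e-04]), 'tau': array([-1.59803221e-03, -6.20592356e+01, -2.18696550e+00, -2.49649000e+01,
        1.28201951e-02,  1.18804310e-02,  1.27894316e-05]), 'tcp_pos': array([ 0.1415863 , -0.60823637,  0.23043854]), 'eef_rot': array([-8.73601753e-04,  9.93461333e-01,  1.14165691e-01, -1.11964800e-04]), 'contact_force': array([-0.09957823, -1.02795202,  0.46177156]), 'wrist_torque': array([0.02683553, 0.02008335, 0.00315495]), 'width': 0.08539380054475207} -0.0187
scene {'mtx': [[391.1545, 0.0, 321.0465], [0.0, 391.1545, 197.0324], [0.0, 0.0, 1.0]], 'dist_coeffs': [-0.0329, 0.0, 0.0, 0.0, 0.0], 'R': [[-0.7057, 0.7083, -0.0165], [0.5754, 0.5594, -0.5967], [-0.4133, -0.4306, -0.8023]], 't': [0.3931, -0.2767, 1.2777]}
top {'mtx': [[372.7402, 0.0, 318.4543], [0.0, 372.7402, 204.841], [0.0, 0.0, 1.0]], 'dist_coeffs': [-0.0872, 0.0, 0.0, 0.0, 0.0], 'R': [[-0.0215, -0.9998, 0.0035], [-0.9846, 0.0205, -0.1734], [0.1733, -0.0072, -0.9848]], 't': [0.0527, 0.6256, 0.904]}
wrist {'mtx': [[327.2461, 0.0, 324.0234], [0.0, 327.2461, 197.6769], [0.0, 0.0, 1.0]], 'dist_coeffs': [-0.0017, 0.0, 0.0, 0.0, 0.0], 'hand_eye': [[-0.0002, -0.964, -0.2658, 0.0674], [1.0, 0.0001, -0.001, -0.0002], [0.001, -0.2658, 0.964, -0.1436], [0.0, 0.0, 0.0, 1.0]]}
```

View pics/scene0.png

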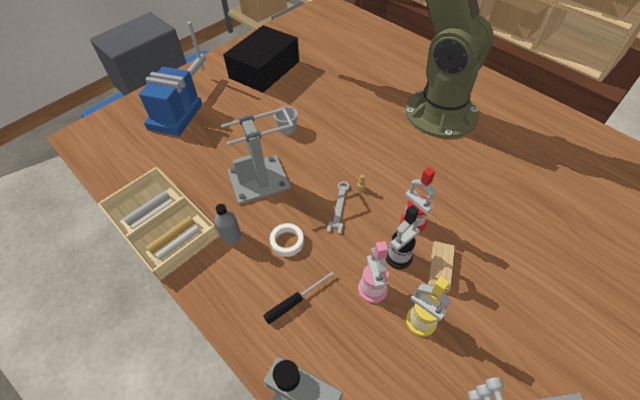

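View pics/top0.png

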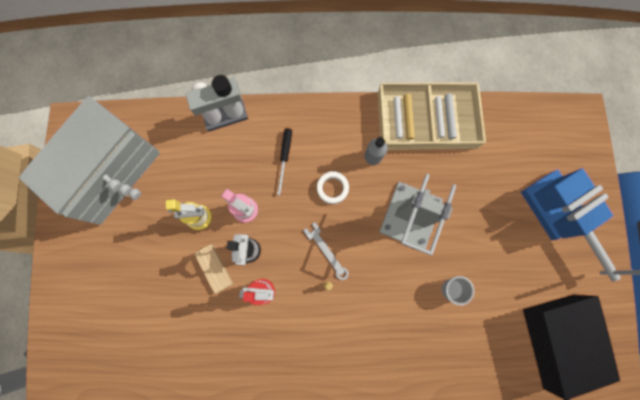

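Run:
```python
from station import models
for c in("scene","top"):
  for t in ("lamp","grip","mouth","gate","bracket","oil","cup","tape","coupling","offcut","spanner","driver"):
    print(c,t,[(round(r['p'],2),[round(float(x)) for x in r['point']]) for r in models.recognise(c,t)])
```

```text
scene lamp [(0.9, [428, 304]), (0.82, [373, 278]), (0.74, [422, 198]), (0.69, [401, 241])]
scene grip [(0.89, [431, 310]), (0.75, [423, 195]), (0.67, [376, 276]), (0.55, [404, 240])]
scene mouth [(0.94, [376, 276]), (0.89, [401, 243]), (0.64, [428, 308]), (0.63, [417, 200])]
scene gate [(0.73, [286, 306]), (0.41, [438, 310])]
scene bracket [(0.66, [255, 173])]
scene oil [(0.94, [228, 224])]
scene cup [(0.68, [287, 119])]
scene tape [(0.88, [288, 249]), (0.7, [439, 263])]
scene coupling [(0.64, [360, 187])]
scene offcut [(0.64, [439, 262]), (0.62, [230, 227])]
scene spanner [(0.68, [339, 209])]
scene driver [(0.68, [289, 307])]
top lamp [(0.96, [259, 290]), (0.86, [195, 210]), (0.75, [245, 252]), (0.68, [240, 209])]
top grip [(0.8, [190, 210]), (0.69, [246, 246]), (0.62, [241, 207]), (0.61, [258, 293]), (0.34, [376, 149])]
top mouth [(0.8, [244, 208]), (0.63, [246, 248]), (0.63, [193, 213]), (0.57, [259, 292])]
top gate []
top bracket [(0.67, [416, 216])]
top oil [(0.65, [376, 149]), (0.65, [245, 249])]
top cup [(0.65, [458, 288]), (0.34, [243, 248])]
top tape [(0.79, [332, 180])]
top coupling [(0.3, [211, 269])]
top offcut [(0.86, [212, 268])]
top spanner [(0.83, [326, 245])]
top driver [(0.94, [289, 143]), (0.62, [458, 289])]
```

Candidates shaped like the lamp, in the scene and top pictures:
- black: (401,241) / (245,250)
- pink: (373,278) / (240,209)
- red: (415,205) / (259,292)
- yellow: (428,310) / (193,212)

The black one fits the description, so I'll check it in close crops.

Run:
```python
import cv2,numpy as np
a=cv2.imread('pics/scene0.png');b=cv2.imread('pics/top0.png')
c1=cv2.resize(a[160:340,340:500],None,fx=2.4,fy=2.4,interpolation=3)
c2=cv2.resize(b[190:310,170:290],None,fx=3.3,fy=3.3,interpolation=3)
h=max(c1.shape[0],c2.shape[0]);o=np.zeros((h,c1.shape[1]+c2.shape[1],3),np.uint8)
o[:c1.shape[0],:c1.shape[1]]=c1;o[:c2.shape[0],c1.shape[1]:]=c2;cv2.imwrite('pics/cl.png',o)
c1=cv2.resize(a[90:210,210:310],None,fx=4,fy=4,interpolation=3)
c2=cv2.resize(b[165:265,370:470],None,fx=4,fy=4,interpolation=3)
o=np.zeros((480,800,3),np.uint8);o[:480,:400]=c1;o[:400,400:]=c2;cv2.imwrite('pics/cb.png',o)
```

```text
(no output)
```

View pics/cl.png

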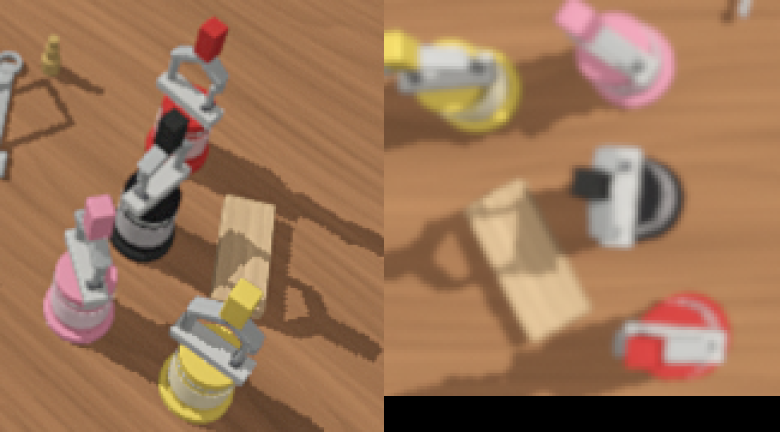

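View pics/cb.png

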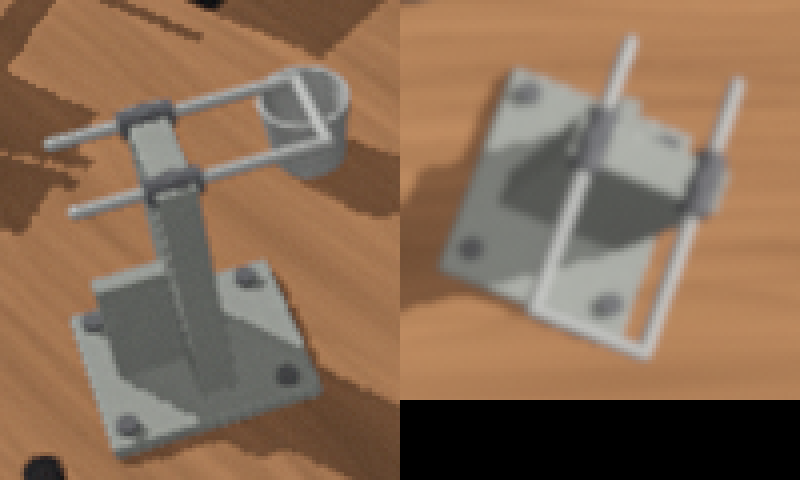

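```bash
cat > h.py <<'E'
import numpy as np,cv2,json
from station import ctrl,get_state,vision,ticket,models
from scipy.spatial.transform import Rotation as Ro
def ray(cam,px,st=None):
    ci=vision.camera_info(cam)
    u=cv2.undistortPoints(np.array([[px]],float),np.array(ci['mtx']),np.array(ci['dist_coeffs']))[0,0]
    d=np.array([u[0],u[1],1.])
    if cam=='wrist':
        H=np.array(ci['hand_eye']);q=st['eef_rot'];Rt=Ro.from_quat([q[1],q[2],q[3],q[0]]).as_matrix()
        return Rt@H[:3,3]+st['tcp_pos'], Rt@H[:3,:3]@d
    R=np.array(ci['R']);t=np.array(ci['t']);return -R.T@t,R.T@d
def at_z(r,z): return r[0]+r[1]*(z-r[0][2])/r[1][2]
def tri(rs):
    A=np.zeros((3,3));b=np.zeros(3)
    for o,d in rs:
        d=d/np.linalg.norm(d);P=np.eye(3)-np.outer(d,d);A+=P;b+=P@o
    X=np.linalg.solve(A,b);res=[np.linalg.norm(np.cross(X-o,d/np.linalg.norm(d))) for o,d in rs]
    return X,np.round(res,4)
def proj(cam,X,st=None):
    ci=vision.camera_info(cam)
    if cam=='wrist':
        H=np.array(ci['hand_eye']);q=st['eef_rot'];Rt=Ro.from_quat([q[1],q[2],q[3],q[0]]).as_matrix()
        R=(Rt@H[:3,:3]).T; t=-R@(Rt@H[:3,3]+st['tcp_pos'])
    else: R=np.array(ci['R']);t=np.array(ci['t'])
    return cv2.projectPoints(np.atleast_2d(np.array(X,float)),cv2.Rodrigues(R)[0],t,np.array(ci['mtx']),np.array(ci['dist_coeffs']))[0][:,0]
def down(yaw):
    # tool z down, tool y axis (jaw) along world direction yaw
    y=np.array([np.cos(yaw),np.sin(yaw),0]);z=np.array([0,0,-1.]);x=np.cross(y,z)
    q=Ro.from_matrix(np.c_[x,y,z]).as_quat();return np.array([q[3],q[0],q[1],q[2]])
E
python3 - <<'E'
from h import *
# eye bar corners top/scene
tA,tB=(404.2,242),(432,253)
sA,sB=(210+328/4,90+138/4),(210+295/4,90+72/4)
for a in(tA,tB):
    print('top z=.2',at_z(ray('top',a),.2))
for b in(sA,sB): print('scene z=.2',at_z(ray('scene',b),.2))
print(tri([ray('top',tA),ray('scene',sA)]),tri([ray('top',tB),ray('scene',sB)]))
print(tri([ray('top',tB),ray('scene',sA)]),tri([ray('top',tA),ray('scene',sB)]))
# lamp
print('lamp foot', at_z(ray('scene',(400,262)),0), tri([ray('top',(170+592/1-592+ (590-384)/3.3,190+183/3.3)),ray('scene',(340+172/2.4,160+125/2.4))]))
for n,px in dict(cup=(458,290),oil=(376,152),coup=(328,286),tape=(333,187),sp=(326,250)).items(): print(n,at_z(ray('top',px),.03).round(3))
E
```

```text
top z=.2 [ 0.51595904 -0.14223304  0.2       ]
top z=.2 [ 0.49076622 -0.20134131  0.2       ]
scene z=.2 [ 0.51320537 -0.1403131   0.2       ]
scene z=.2 [ 0.48631193 -0.20101595  0.2       ]
(array([ 0.51486414, -0.14064365,  0.20135535]), array([0.0016, 0.0016])) (array([ 0.48967695, -0.19893876,  0.20377113]), array([0.0015, 0.0015]))
(array([ 0.48281087, -0.20394793,  0.14499058]), array([0.017, 0.017])) (array([ 0.51994436, -0.13837787,  0.25493714]), array([0.0117, 0.0117]))
lamp foot [0.52402054 0.24063051 0.        ] (array([0.51634196, 0.22826606, 0.19592823]), array([0.0006, 0.0006]))
cup [ 0.4   -0.316  0.03 ]
oil [ 0.773 -0.12   0.03 ]
coup [0.42  0.019 0.03 ]
tape [ 0.678 -0.001  0.03 ]
sp [0.512 0.022 0.03 ]
```

Run:
```python
from h import *
s=get_state();p=s['tcp_pos'];q=s['eef_rot'];print(Ro.from_quat([q[1],q[2],q[3],q[0]]).as_matrix().round(2))
xb=np.array([-.917,.39])
for name,P in dict(grasp=(.516,.228,.2),view=(.516,.228,.40),place=(.478,-.16,.26),back=(.447,-.147,.27),hang=(.502,-.171,.22)).items():
  for y in (0,np.pi,np.radians(157),np.radians(-23)):
    j=ctrl.ik(list(P),list(down(y)));print(name,round(y,2),None if j is None else np.round(j,2))
```

```text
[[ 0.97  0.23  0.  ]
 [ 0.23 -0.97  0.  ]
 [ 0.   -0.   -1.  ]]
grasp 0 [ 0.22  0.66 -1.17  1.71  0.64  1.22 -1.11]
grasp 3.14 [ 0.24  0.69 -1.23  1.7   0.68  1.25  2.  ]
grasp 2.74 [ 0.24  0.69 -1.23  1.7   0.68  1.25  1.6 ]
grasp -0.4 [ 0.22  0.66 -1.18  1.71  0.65  1.22 -1.52]
view 0 [ 0.25  0.55 -1.32  1.33  0.53  1.65 -0.98]
view 3.14 [ 0.22  0.51 -1.22  1.33  0.48  1.62  2.21]
view 2.74 [ 0.22  0.51 -1.22  1.33  0.48  1.62  1.81]
view -0.4 [ 0.23  0.52 -1.26  1.33  0.49  1.63 -1.35]
place 0 [ 0.85  0.37 -0.82  1.76  0.29  1.14 -0.05]
place 3.14 [-0.46  0.5   1.15  1.77 -0.49  1.19 -2.3 ]
place 2.74 [-0.46  0.5   1.15  1.77 -0.49  1.19 -2.71]
place -0.4 [ 0.81  0.35 -0.75  1.76  0.26  1.13 -0.42]
back 0 [ 0.89  0.3  -0.82  1.82  0.24  1.13 -0.02]
back 3.14 [-0.52  0.41  1.15  1.83 -0.41  1.17 -2.37]
back 2.74 [-0.52  0.41  1.15  1.83 -0.41  1.17 -2.77]
back -0.4 [ 0.84  0.29 -0.75  1.82  0.22  1.12 -0.39]
hang 0 [ 0.82  0.45 -0.79  1.76  0.36  1.08 -0.1 ]
hang 3.14 [ 0.3   0.37 -0.03  1.77  0.01  1.01 -2.87]
hang 2.74 [-0.4   0.6   1.15  1.78 -0.6   1.17 -2.61]
hang -0.4 [ 0.77  0.43 -0.71  1.76  0.32  1.07 -0.46]
```

Run:
```python
from h import *
p=get_state()['tcp_pos']
ctrl.movel([p[0],p[1],.38],max_speed=.3)
ctrl.movep([.47,.10,.36],list(down(0)))
s=get_state();print(s['time'],s['tcp_pos'],s['qpos'].round(2))
im,d=vision.grab_frame('wrist');cv2.imwrite('pics/w1.png',im)
np.savez('w1.npz',d=d,**{k:s[k] for k in('tcp_pos','eef_rot')})
```

```text
4.75 [0.47038404 0.09900583 0.3598316 ] [ 0.56  0.33 -1.15  1.62  0.3   1.4  -0.62]
```

View pics/w1.png

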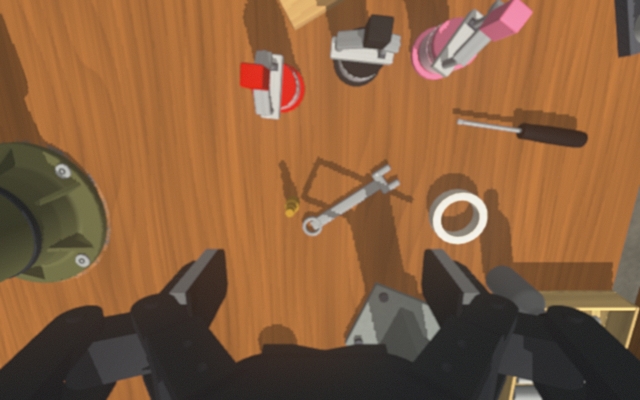

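Run:
```python
from h import *
for i,P in enumerate([(.47,.17,.36),(.56,.17,.36)]):
    ctrl.movel(list(P),max_speed=.2)
    s=get_state();print(s['time'],s['tcp_pos'])
    im,d=vision.grab_frame('wrist');cv2.imwrite(f'pics/w2{i}.png',im)
    np.savez(f'w2{i}.npz',d=d,**{k:s[k] for k in('tcp_pos','eef_rot')})
a,b=[cv2.imread(f'pics/w2{i}.png') for i in (0,1)]
cv2.imwrite('pics/w2.png',np.vstack([cv2.resize(x[0:240,200:520] if i==0 else x[0:240,120:440],(640,480))[:300] for i,x in enumerate((a,b))]))
```

```text
5.3 [0.47001873 0.1701794  0.35987784]
5.95 [0.55924978 0.16991316 0.35973435]
```

View pics/w20.png

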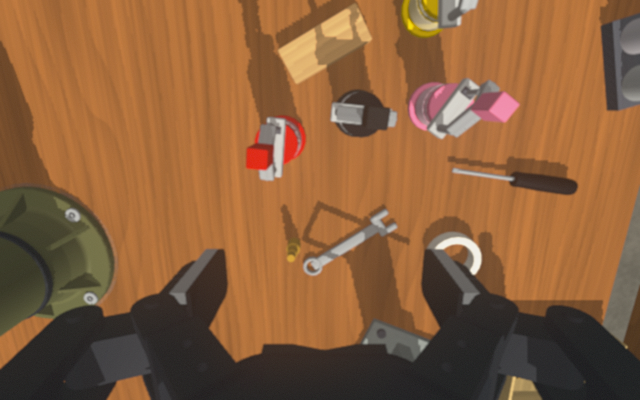

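View pics/w21.png

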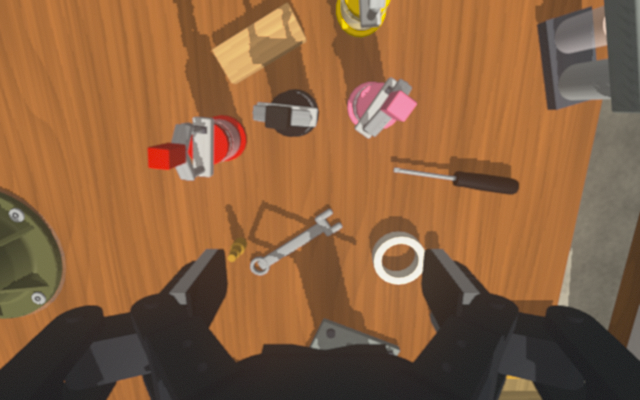

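Run:
```python
import cv2,numpy as np
a=cv2.imread('pics/w20.png')[80:150,320:410];b=cv2.imread('pics/w21.png')[80:150,240:330]
c=cv2.imread('pics/w1.png')[5:90,320:410]
o=[cv2.resize(x,(390,int(390*x.shape[0]/x.shape[1])),interpolation=3) for x in (a,b,c)]
top=np.hstack(o[:2]);cv2.imwrite('pics/c3.png',np.vstack([top[:300],np.hstack([o[2],o[2]*0])[:300]]))
```

```text
(no output)
```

View pics/c3.png

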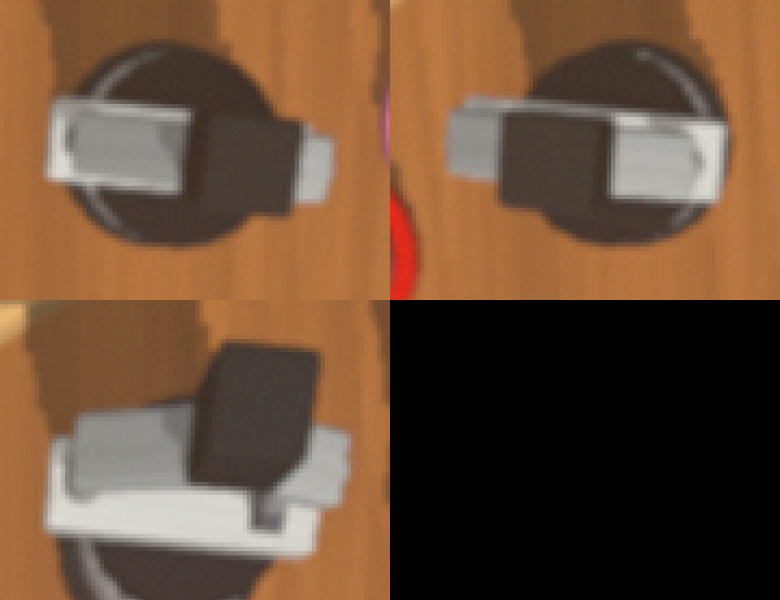

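```bash
cat > ov.py <<'E'
from h import *
def lampmodel(o,yaw):
    c,s=np.cos(yaw),np.sin(yaw);R=np.array([[c,-s,0],[s,c,0],[0,0,1]])
    L={}
    def box(n,cx,hx,hy,z):
        L[n]=np.array([[cx-hx,-hy,z],[cx+hx,-hy,z],[cx+hx,hy,z],[cx-hx,hy,z],[cx-hx,-hy,z]])
    box('g208',0,.01,.01,.208);box('g168',0,.01,.01,.168)
    L['spine']=np.array([[.03,0,.1],[.03,0,.145],[0,0,.163],[-.024,0,.145],[-.024,0,.131]])
    L['gate']=np.array([[-.019,0,.102],[-.019,0,.135]])
    t=np.linspace(0,2*np.pi,40);L['foot']=np.c_[.034*np.cos(t),.034*np.sin(t),0*t]
    return {k:(v@R.T+o) for k,v in L.items()}
col={'g208':(0,255,255),'g168':(0,200,255),'spine':(0,255,0),'gate':(255,0,255),'foot':(255,255,0)}
def overlay(im,cam,o,yaw,st,box,f):
    x0,y0,x1,y1=box;im=cv2.resize(im[y0:y1,x0:x1],None,fx=f,fy=f,interpolation=3)
    for k,v in lampmodel(o,yaw).items():
        p=(proj(cam,v,st)-[x0,y0]+.5)*f
        cv2.polylines(im,[p.round().astype(int)],False,col[k],1)
    return im
E
python3 - <<'E'
from ov import *
s0,s1,s2=[dict(np.load(f)) for f in('w20.npz','w21.npz','w1.npz')]
# grip top face corners: crops scale 390/90
k=390/90
A=np.array([[ 205,115],[303,122],[293,214],[190,205]])/k+[320,80]
B=np.array([[500,108],[612,118],[608,203],[500,208]])-[390,0];B=B/k+[240,80]
for i in range(4): print(tri([ray('wrist',A[i]-.5,s0),ray('wrist',B[i]-.5,s1)]))
r=tri([ray('wrist',A.mean(0)-.5,s0),ray('wrist',B.mean(0)-.5,s1)]);print('c',r)
o=r[0].copy();o[2]=0
sc=cv2.imread('pics/scene0.png');w=cv2.imread('pics/w1.png')
rows=[]
for y in(0,np.pi):
    a=overlay(sc,'scene',o,y,None,(370,195,430,275),5);b=overlay(w,'wrist',o,y,s2,(320,5,410,90),4.2)
    b=cv2.resize(b,(int(b.shape[1]*400/b.shape[0]),400));rows.append(np.hstack([a,b])[:, :])
cv2.imwrite('pics/ov.png',cv2.resize(np.vstack(rows),None,fx=.75,fy=.75,interpolation=3))
E
```

```text
(array([0.50744954, 0.23967607, 0.20619162]), array([0.0006, 0.0006]))
(array([0.52909226, 0.23802934, 0.19707449]), array([0.0003, 0.0003]))
(array([0.52783287, 0.22001808, 0.19793837]), array([0.001, 0.001]))
(array([0.50560697, 0.22060892, 0.20106958]), array([0.0004, 0.0004]))
c (array([0.51738833, 0.22969973, 0.20056368]), array([0.0004, 0.0004]))
```

View pics/ov.png

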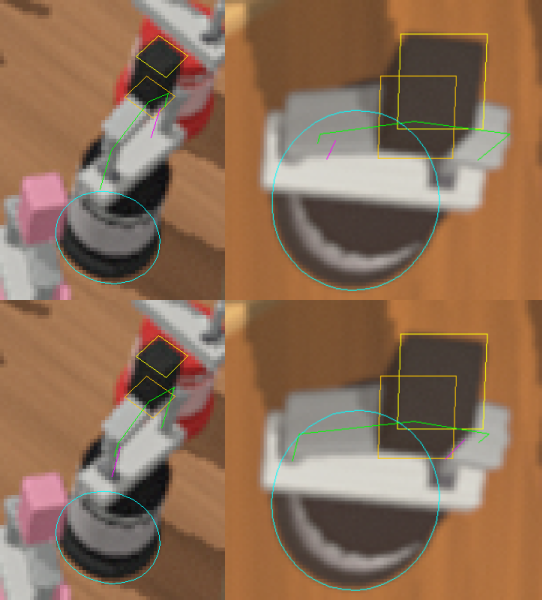

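Run:
```python
from ov import *
a=np.radians(55)
z=np.array([0,np.sin(a),-np.cos(a)]);y=np.array([1.,0,0]);x=np.cross(y,z)
q=Ro.from_matrix(np.c_[x,y,z]).as_quat();q=[q[3],q[0],q[1],q[2]]
for P in [(.52,.04,.24),(.52,.03,.3),(.5,0,.3)]:
    j=ctrl.ik(list(P),q);print(P,j)
    if j is not None: break
ctrl.movep(list(P),q);ctrl.pause(.2)
s=get_state();print(s['time'],s['tcp_pos'])
im,d=vision.grab_frame('wrist');cv2.imwrite('pics/w3.png',im)
np.savez('w3.npz',d=d,**{k:s[k] for k in('tcp_pos','eef_rot')})
```

```text
(0.52, 0.04, 0.24) [ 1.10343009  0.93302802 -1.31475551  1.80019203 -0.08360253  0.97012396
  0.01382796]
7.225 [0.52006546 0.04215235 0.24099489]
```

View pics/w3.png

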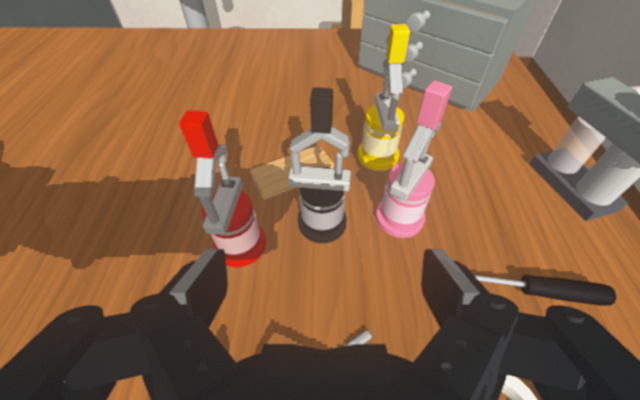

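Run:
```python
from ov import *
s=dict(np.load('w3.npz'));im=cv2.imread('pics/w3.png')
o=np.array([.5174,.2297,0])
bx=(280,80,370,245)
cv2.imwrite('pics/ov3.png',np.hstack([cv2.resize(im[80:245,280:370],None,fx=3,fy=3,interpolation=3)]+[overlay(im,'wrist',o,y,s,bx,3) for y in(np.pi,)]))
```

```text
(no output)
```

View pics/ov3.png

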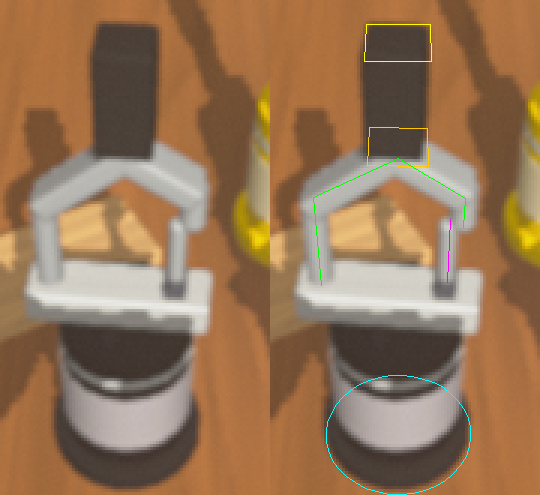

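Run:
```python
from ov import *
s0,s1,s3=[dict(np.load(f)) for f in('w20.npz','w21.npz','w3.npz')]
k=390/90
def g(st,pts,off,k,z):
    P=np.array([at_z(ray('wrist',np.array(p)/k+off-.5,st),z)[:2] for p in pts]);print(P.round(4).tolist());d=P[-1]-P[0];print('deg',np.degrees(np.arctan2(d[1],d[0])));return P
g(s0,[(52,97),(190,108)],[320,80],k,.1)
g(s0,[(48,180),(182,193)],[320,80],k,.1)
g(s1,[(470-390,97),(725-390,122)],[240,80],k,.1)
g(s1,[(608-390,199),(720-390,203)],[240,80],k,.1)
print('w3');g(s3,[(28,295),(209,310)],[280,80],3,.1)
g(s3,[(35,262),(209,272)],[280,80],3,.1)
# grip top
g(s3,[(97,24),(159,25)],[280,80],3,.208);g(s3,[(92,55),(157,61)],[280,80],3,.208)
```

```text
[[0.4787, 0.245], [0.5165, 0.2422]]
deg -4.23067715778257
[[0.4778, 0.2229], [0.515, 0.2195]]
deg -5.259339348380386
[[0.4808, 0.2447], [0.5503, 0.2382]]
deg -5.322547795882305
[[0.5177, 0.2175], [0.5489, 0.2165]]
deg -1.9175133995842604
w3
[[0.4787, 0.224], [0.5486, 0.2167]]
deg -5.9716768608964035
[[0.4802, 0.242], [0.5495, 0.237]]
deg -4.149717578521862
[[0.5077, 0.2394], [0.5271, 0.2391]]
deg -1.0791621047589128
[[0.5067, 0.2227], [0.5263, 0.2197]]
deg -8.484285963392255
```

Run:
```python
from ov import *
s0,s1=[dict(np.load(f)) for f in('w20.npz','w21.npz')]
print(tri([ray('wrist',(258,157),s0),ray('wrist',(160,157),s1)]),tri([ray('wrist',(500,107),s0),ray('wrist',(402,107),s1)]))
th=np.radians(-4.8);q=list(down(th))
print(ctrl.ik([.5173,.23,.174],q))
ctrl.movep([.5173,.23,.29],q)
s=get_state();print(s['time'],s['tcp_pos'],s['qpos'].round(2))
for c in('scene','top'):
    im,d=vision.grab_frame(c);cv2.imwrite(f'pics/{c}1.png',im)
a=cv2.resize(cv2.imread('pics/scene1.png')[150:310,330:490],(400,400));b=cv2.resize(cv2.imread('pics/top1.png')[180:320,170:310],(400,400))
cv2.imwrite('pics/pre.png',np.hstack([a,b]))
```

```text
(array([0.40987465, 0.19499995, 0.20640767]), array([0.0001, 0.0001])) (array([0.62965046, 0.239253  , 0.19487214]), array([0.0002, 0.0002]))
[-0.07009735  0.51534361 -0.60512115  1.73934178  0.34109394  0.99376135
 -0.88693274]
8.4583 [0.51764822 0.22835835 0.28889713] [ 0.11  0.48 -0.92  1.55  0.39  1.3  -0.94]
```

View pics/pre.png

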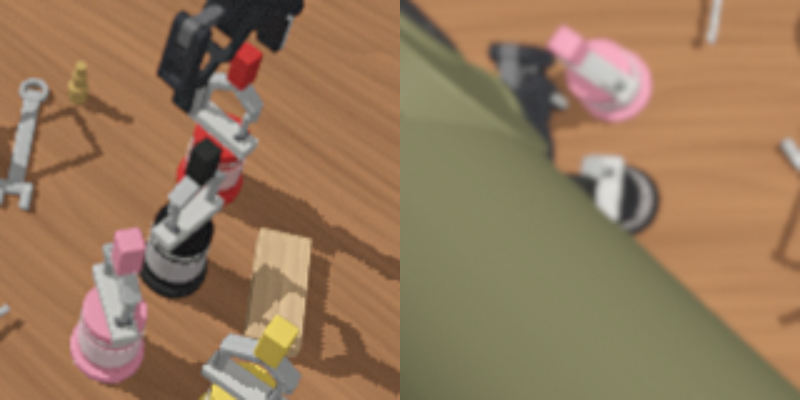

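Run:
```python
from ov import *
ctrl.movel([.5173,.23,.174],max_speed=.1);ctrl.pause(.2)
s=get_state();print(s['time'],s['tcp_pos'],s['contact_force'].round(2))
ctrl.close_gripper(100)
s=get_state();print(s['time'],s['tcp_pos'],s['contact_force'].round(2),s['width'])
ctrl.movel([.5173,.23,.30],max_speed=.12);ctrl.pause(.3)
s=get_state();print(s['time'],s['tcp_pos'],s['contact_force'].round(2),s['wrist_torque'].round(2),s['width'])
im,d=vision.grab_frame('scene');cv2.imwrite('pics/l.png',cv2.resize(im[100:310,300:510],(600,600)))
```

```text
10.0667 [0.51749257 0.23010403 0.17443286] [-0.7  -0.22 -0.19]
10.6833 [0.51734078 0.23024698 0.17422733] [-0.33 -0.1   2.48] 0.018900840073863157
12.1833 [0.51722413 0.22995023 0.29966597] [-0.91  0.22 -3.1 ] [-0.01  0.01  0.02] 0.01856844309250637
```

View pics/l.png

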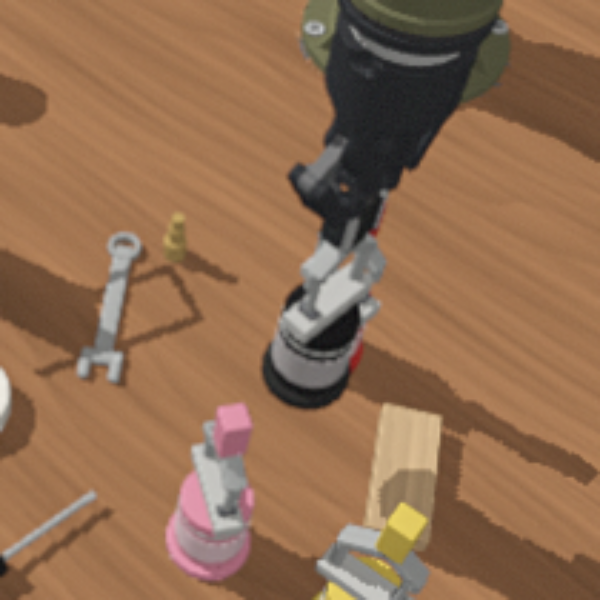

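Run:
```python
from ov import *
yb=np.radians(156.5);xb=np.array([np.cos(yb),np.sin(yb)]);bar=np.array([.5015,-.171])
q=list(down(yb-np.pi))
for d in(.08,.03,-.02):
    print(np.round(ctrl.ik(list(bar+d*xb)+[.2532],q),2))
P=list(bar+.08*xb)+[.30]
ctrl.movep(P,q);ctrl.pause(.4)
s=get_state();print(s['time'],s['tcp_pos'],s['qpos'].round(2),s['contact_force'].round(2))
np.savez('w4.npz',**{k:s[k] for k in('tcp_pos','eef_rot')})
for c in('wrist','scene','top'):
    im,d=vision.grab_frame(c);cv2.imwrite(f'pics/{c}4.png',im)
```

```text
[ 0.96  0.3  -0.91  1.89  0.27  1.08 -0.47]
[ 0.91  0.39 -0.9   1.78  0.33  1.14 -0.51]
[ 0.85  0.47 -0.88  1.66  0.38  1.19 -0.52]
14.05 [ 0.42830593 -0.13876563  0.29995323] [ 0.97  0.25 -0.91  1.8   0.21  1.19 -0.41] [ 0.74  0.12 -3.41]
```

View pics/wrist4.png

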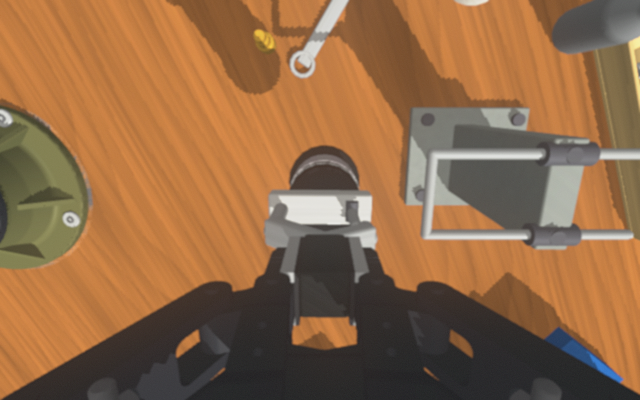

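View pics/scene4.png

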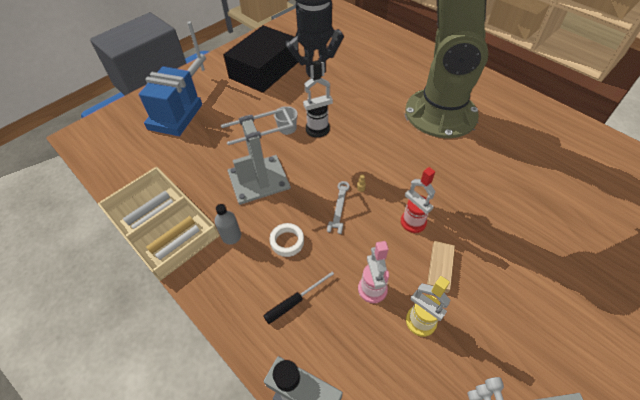

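View pics/top4.png

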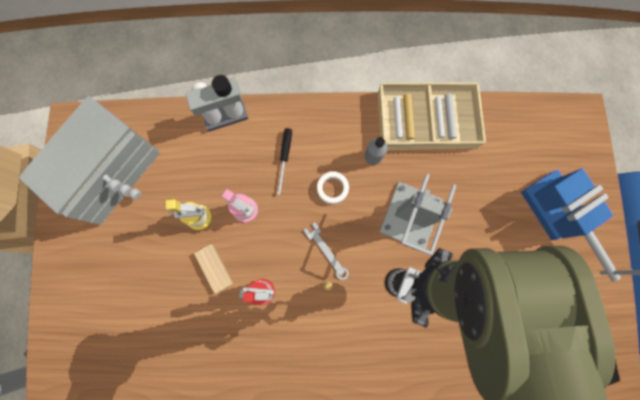

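Run:
```python
from ov import *
s=dict(np.load('w4.npz'));im=cv2.imread('pics/wrist4.png')
yb=np.radians(156.5);xb=np.array([np.cos(yb),np.sin(yb)]);yv=np.array([-xb[1],xb[0]])
def rel(P): d=P[:2]-s['tcp_pos'][:2];return np.round([d@xb,d@yv],4)
for n,p in dict(A=(433.5,155.5),B=(428,236),rA=(545,155),rB=(530,236),farA=(632,156),farB=(630,236)).items():
    P=at_z(ray('wrist',p,s),.2);print(n,P.round(4),rel(P))
# lamp bar (z lamp .1 => world .226)
for n,p in dict(bl=(270,192),br=(371,194)).items():
    P=at_z(ray('wrist',p,s),.2257);print(n,rel(P))
c=np.hstack([cv2.resize(im[130:250,400:520],(400,400),interpolation=3),cv2.resize(im[130:250,260:380],(400,400),interpolation=3)]);cv2.imwrite('pics/c4.png',c)
```

```text
A [ 0.5162 -0.1408  0.2   ] [-0.0814 -0.0332]
B [ 0.4918 -0.2004  0.2   ] [-0.0828  0.0312]
rA [ 0.5928 -0.1736  0.2   ] [-0.1647 -0.0336]
rB [ 0.5666 -0.2329  0.2   ] [-0.1644  0.0312]
farA [ 0.6524 -0.2003  0.2   ] [-0.2301 -0.0329]
farB [ 0.6402 -0.2649  0.2   ] [-0.2446  0.0312]
bl [ 0.0374 -0.0117]
br [-0.0321 -0.0103]
```

View pics/c4.png

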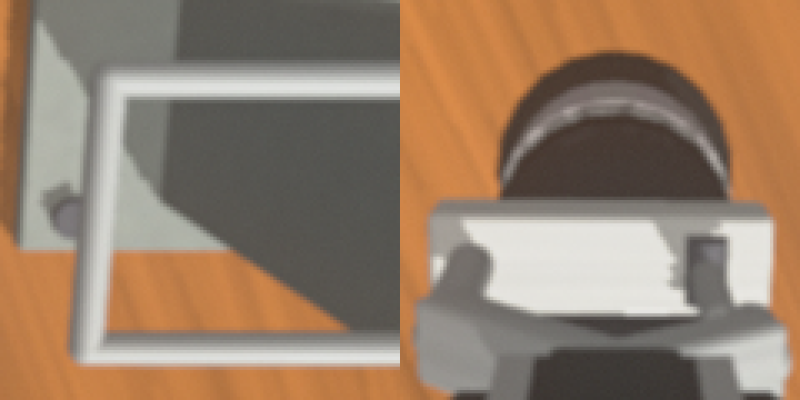

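```bash
cat > ins.py <<'E'
from h import *
yb=np.radians(156.5);xb=np.array([np.cos(yb),np.sin(yb)]);yv=np.array([-xb[1],xb[0]])
bar=np.array([.42830593,-.13876563])-.082*xb-.001*yv
def tgt(D,z): return list(bar+D*xb)+[z]   # D = lamp axis distance out from bar; bar x in lamp = -D
def f(F0):
    s=get_state();F=s['contact_force']-F0
    return s,F[:2]@xb,F[:2]@yv,F[2]
E
python3 - <<'E'
from ins import *
ctrl.movel(tgt(.08,.2532),max_speed=.1);ctrl.movel(tgt(.04,.2532),max_speed=.06);ctrl.pause(.3)
F=[]
for i in range(4): F.append(get_state()['contact_force']);ctrl.pause(.05)
F0=np.mean(F,0);np.save('F0.npy',F0);print(F0,np.std(F,0))
D=.04
while D>.016:
    D-=.002;ctrl.movel(tgt(D,.2532),max_speed=.03);ctrl.pause(.05)
    s,fx,fy,fz=f(F0);d=(s['tcp_pos'][:2]-bar)@xb
    print(round(s['time'],2),round(D,4),round(d,4),round(fx,2),round(fy,2),round(fz,2),s['wrist_torque'].round(2))
    if abs(fx)>11 or abs(fz)>8: break
im,d=vision.grab_frame('wrist');cv2.imwrite('pics/w5.png',im)
E
```

```text
[-0.0463991  -0.17636017 -2.81989706] [0.49708573 0.20742913 0.39333246]
16.43 0.038 0.0379 0.32 0.0 -0.16 [ 0.03  0.04 -0.03]
16.73 0.036 0.0359 -0.18 -0.29 -0.34 [ 0.01 -0.04 -0.01]
17.03 0.034 0.034 -0.12 -0.84 -1.73 [ 0.05 -0.04  0.  ]
17.33 0.032 0.032 -0.75 0.13 -1.35 [-0.05  0.04  0.02]
17.63 0.03 0.03 -0.77 -0.7 -0.87 [-0.03  0.01  0.02]
17.93 0.028 0.028 0.94 -0.41 -0.36 [ 0.08  0.05 -0.05]
18.23 0.026 0.0265 3.61 -0.26 0.73 [ 0.43  0.84 -0.03]
18.53 0.024 0.0243 3.48 -0.03 -0.74 [ 0.51  1.02 -0.02]
18.83 0.022 0.0223 4.65 -0.16 -1.26 [ 0.55  1.14 -0.03]
19.13 0.02 0.0204 5.39 -0.53 -1.21 [0.57 1.35 0.  ]
19.43 0.018 0.0186 5.42 -1.11 -3.1 [0.65 1.27 0.02]
19.73 0.016 0.0167 5.8 -1.48 -3.25 [ 0.74  1.26 -0.01]
```

View pics/w5.png

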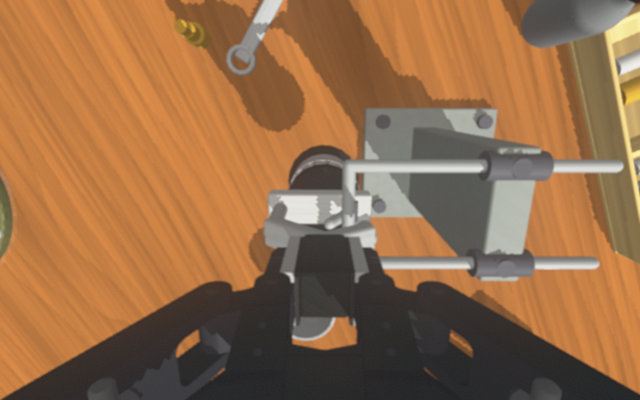

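Run:
```python
from ins import *
F0=np.load('F0.npy');D=.016;prev=5.8
while D>-.0175:
    D-=.002 if D>-.003 else .0015;ctrl.movel(tgt(D,.2532),max_speed=.03);ctrl.pause(.05)
    s,fx,fy,fz=f(F0);d=(s['tcp_pos'][:2]-bar)@xb
    print(round(s['time'],2),round(D,4),round(d,4),round(fx,2),round(fy,2),round(fz,2),s['wrist_torque'].round(2))
    if abs(fx)>11 or abs(fz)>8: print('limit');break
    if D<.002 and np.linalg.norm([fx,fz])<2.2: print('dropped');break
im,d=vision.grab_frame('wrist');cv2.imwrite('pics/w6.png',im)
im,d=vision.grab_frame('scene');cv2.imwrite('pics/s6.png',im)
```

```text
20.08 0.014 0.0147 5.65 -0.65 -3.26 [ 0.69  1.22 -0.04]
20.38 0.012 0.0126 4.92 -0.64 -4.81 [ 0.66  1.13 -0.03]
20.68 0.01 0.0103 5.28 -0.28 -4.16 [0.6  1.1  0.04]
20.98 0.008 0.008 3.02 -0.43 -5.15 [0.54 1.07 0.03]
21.28 0.006 0.0059 3.92 -0.56 -6.03 [0.49 0.99 0.03]
21.58 0.004 0.0038 3.06 -1.67 -6.31 [0.46 0.86 0.02]
21.88 0.002 0.0017 3.84 0.18 -5.55 [ 0.43  0.8  -0.03]
22.18 0.0 -0.0003 2.77 -0.57 -5.89 [0.39 0.73 0.01]
22.48 -0.002 -0.0023 2.47 -0.42 -5.3 [0.29 0.62 0.03]
22.78 -0.004 -0.0046 2.09 -0.37 -6.08 [ 0.24  0.32 -0.01]
23.08 -0.0055 -0.0059 1.38 -0.63 -6.18 [0.26 0.27 0.02]
23.38 -0.007 -0.0076 -0.62 -0.35 -6.72 [ 0.01 -0.12  0.04]
23.68 -0.0085 -0.0094 -2.52 -0.84 -7.69 [-0.24 -0.74 -0.  ]
23.98 -0.01 -0.0103 -0.24 -1.2 0.33 [0.01 0.01 0.01]
dropped
```

View pics/w6.png

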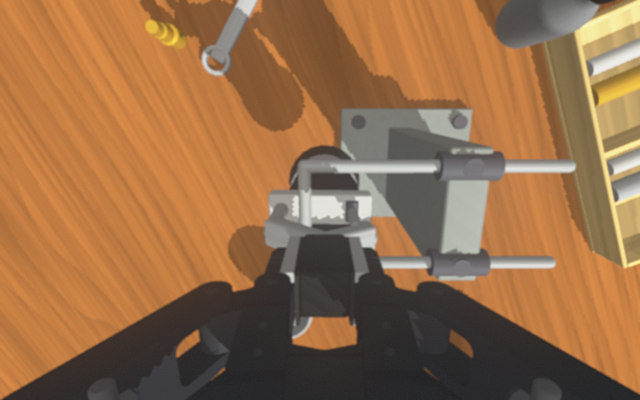

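Run:
```python
from ins import *
F0=np.load('F0.npy');ctrl.pause(.2)
ctrl.movel(tgt(.007,.2532),max_speed=.05);ctrl.pause(.1);D=.007
while D<.022:
    D+=.001 if D<.0105 else .0005;ctrl.movel(tgt(D,.2532),max_speed=.02);ctrl.pause(.04)
    s,fx,fy,fz=f(F0);d=(s['tcp_pos'][:2]-bar)@xb
    print(round(s['time'],2),round(D,4),round(d,4),round(fx,2),round(fy,2),round(fz,2),s['wrist_torque'].round(2))
    if np.linalg.norm([fx,fy])>9: print('tug');break
print('hold')
for i in range(6):
    ctrl.pause(.1);s,fx,fy,fz=f(F0);print(round(fx,2),round(fy,2),round(fz,2))
np.save('D.npy',D)
```

```text
25.17 0.008 0.008 -0.11 0.05 -0.12 [-0.04 -0.02 -0.02]
25.46 0.009 0.009 -0.03 0.32 0.05 [-0.05 -0.    0.04]
25.75 0.01 0.01 0.52 -0.53 -0.59 [-0.03  0.01 -0.06]
26.04 0.011 0.011 0.72 0.06 -0.67 [ 0.03 -0.03 -0.01]
26.33 0.0115 0.0115 -0.33 -0.27 -0.37 [-0.03 -0.01 -0.01]
26.62 0.012 0.012 -0.05 -0.08 -0.0 [ 0.   -0.02  0.03]
26.92 0.0125 0.0125 -0.45 -0.34 -0.37 [-0.04 -0.   -0.04]
27.21 0.013 0.013 0.54 -0.68 -0.13 [0.01 0.02 0.05]
27.5 0.0135 0.0134 -0.38 -0.1 -0.02 [-0.05 -0.08  0.01]
27.79 0.014 0.0137 -2.82 0.05 -0.96 [-0.23 -0.5   0.01]
28.08 0.0145 0.014 -5.22 0.39 -2.35 [-0.41 -0.96 -0.05]
28.38 0.015 0.0142 -5.12 -0.23 -2.93 [-0.53 -1.33 -0.05]
28.67 0.0155 0.0144 -6.13 0.27 -4.6 [-0.7  -1.65  0.03]
28.96 0.016 0.0145 -8.2 -2.27 -6.41 [-0.77 -1.9   0.03]
29.25 0.0165 0.0146 -8.39 -0.88 -6.2 [-0.88 -2.24  0.02]
29.54 0.017 0.0148 -10.1 0.17 -7.74 [-1.04 -2.48  0.03]
tug
hold
-10.35 -0.47 -7.2
-10.58 -1.05 -7.36
-10.22 0.61 -8.04
-9.6 0.15 -6.49
-10.03 0.0 -8.17
-10.11 -0.55 -7.44
```

Run:
```python
from ins import *
F0=np.load('F0.npy')
ctrl.movel(tgt(.001,.2532),max_speed=.04);ctrl.pause(.15)
s,fx,fy,fz=f(F0);print('free',round(fx,2),round(fy,2),round(fz,2),s['tcp_pos'])
ctrl.movel(tgt(.001,.226),max_speed=.05);z=.226
while z>.212:
    z-=.001;ctrl.movel(tgt(.001,z),max_speed=.02);ctrl.pause(.06)
    s,fx,fy,fz=f(F0);print(round(s['time'],2),round(z,4),round(s['tcp_pos'][2],4),round(fx,2),round(fy,2),round(fz,2),s['wrist_torque'].round(2))
    if fz>2.5: break
im,d=vision.grab_frame('wrist');cv2.imwrite('pics/w7.png',im)
im,d=vision.grab_frame('scene');cv2.imwrite('pics/s7.png',cv2.resize(im[60:220,200:360],(600,600),interpolation=3))
```

```text
free 0.2 0.04 -0.09 [ 0.50270525 -0.16999978  0.2531775 ]
31.84 0.225 0.2252 0.12 -0.5 -0.39 [ 0.05  0.02 -0.02]
32.15 0.224 0.224 0.11 -0.41 -0.48 [-0.03 -0.01  0.  ]
32.46 0.223 0.223 0.36 -1.12 -0.49 [ 0.02  0.01 -0.  ]
32.77 0.222 0.222 0.58 0.13 -0.53 [0.05 0.01 0.04]
33.08 0.221 0.2214 0.73 -0.02 6.9 [-0.05  0.46 -0.05]
```

View pics/s7.png

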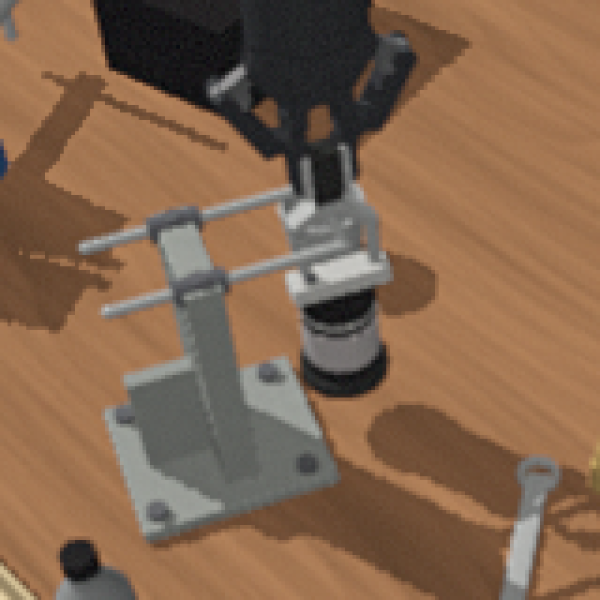

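Run:
```python
from ins import *
F0=np.load('F0.npy')
def avg():
    A=[]
    for i in range(5):
        ctrl.pause(.04);s,fx,fy,fz=f(F0);A.append([fx,fy,fz,*s['wrist_torque']])
    return s,np.mean(A,0).round(2)
s,a=avg();print(s['tcp_pos'],a)
ctrl.movel(tgt(.001,.2216),max_speed=.02);s,a=avg();print(s['tcp_pos'],a)
im=cv2.imread('pics/w7.png');cv2.imwrite('pics/w7c.png',cv2.resize(im[130:350,230:430],(600,660))[:600])
```

```text
[ 0.50317635 -0.17011181  0.2213995 ] [2.25 0.52 8.48 0.02 0.52 0.02]
[ 0.50295841 -0.17009698  0.22144304] [ 0.76 -0.22  1.92  0.05  0.07  0.01]
```

View pics/w7c.png

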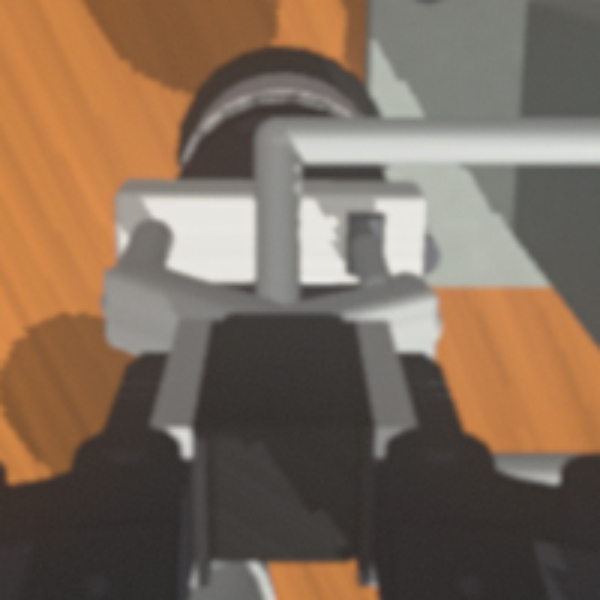

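Run:
```python
from ins import *
ctrl.ungrasp();ctrl.pause(.3)
im,d=vision.grab_frame('wrist');cv2.imwrite('pics/w8.png',im)
s=get_state();print(s['time'],s['width'],s['contact_force'].round(2))
ctrl.movel(tgt(.001,.36),max_speed=.08);ctrl.pause(.3)
s=get_state();print(s['time'],s['tcp_pos'],s['contact_force'].round(2))
np.savez('w9.npz',**{k:s[k] for k in('tcp_pos','eef_rot')})
im,d=vision.grab_frame('wrist');cv2.imwrite('pics/w9.png',im)
im,d=vision.grab_frame('scene');cv2.imwrite('pics/s9.png',cv2.resize(im[60:220,200:360],(600,600),interpolation=3))
ctrl.pause(1)
im2,d=vision.grab_frame('scene');print('diff',cv2.absdiff(im,im2)[60:220,200:360].mean(), cv2.absdiff(im,im2)[60:220,200:360].max())
```

```text
34.85 0.08532260716914519 [0.06 0.45 0.73]
37.0333 [ 0.50295648 -0.17012609  0.35990867] [ 0.14 -0.43 -0.29]
diff 1.4790234375 21
```

View pics/s9.png

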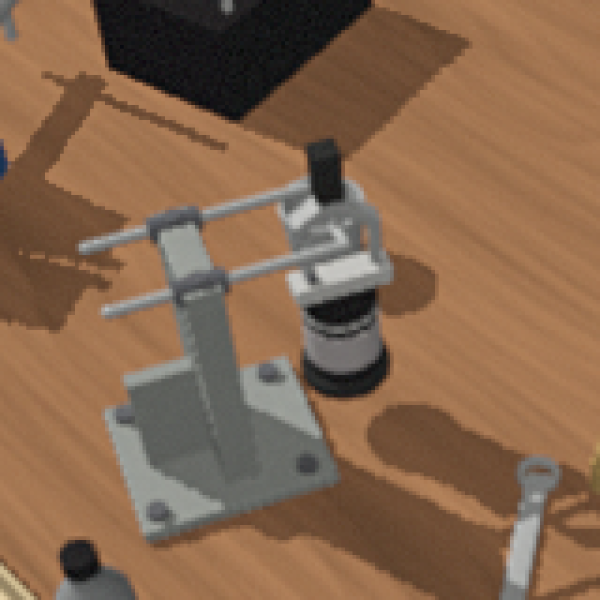

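View pics/w9.png

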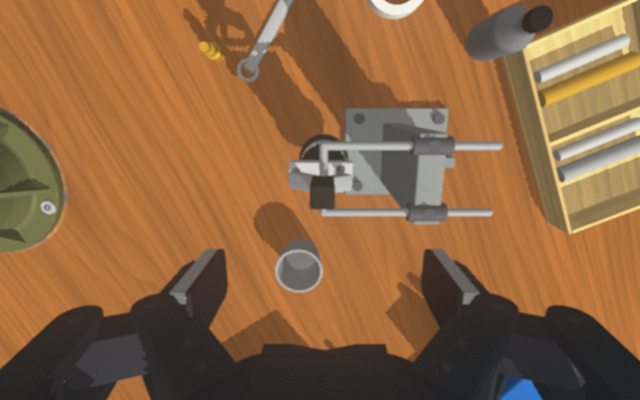

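The lamp hangs upright and still by the crown at scene-crop (345,290). It is wrist picture (322,175), and the gripper is clear of it. I'll do one quick check of its pose and of the bystanders, then hand in.

Run:
```python
from ov import *
s=dict(np.load('w9.npz'))
im,_=vision.grab_frame('scene');im0=cv2.imread('pics/scene0.png')
o=np.array([.5030,-.1700,.047])
a=overlay(im,'scene',o,np.radians(156.5),None,(270,90,310,170),7)
b=overlay(cv2.imread('pics/w9.png'),'wrist',o,np.radians(156.5),s,(280,125,370,215),6)
b=cv2.resize(b,(500,560));cv2.imwrite('pics/ov9.png',np.hstack([a,b]))
for t in("oil","tape","coupling","offcut","spanner","driver","cup"):
    print(t,[(round(r['p'],2),[round(float(x)) for x in r['point']]) for r in models.recognise('scene',t)][:2])
```

```text
oil [(0.98, [227, 226])]
tape [(0.76, [293, 232])]
coupling [(0.46, [362, 184]), (0.21, [288, 140])]
offcut []
spanner [(0.79, [338, 209])]
driver [(0.75, [285, 306])]
cup [(0.5, [293, 120])]
```

View pics/ov9.png

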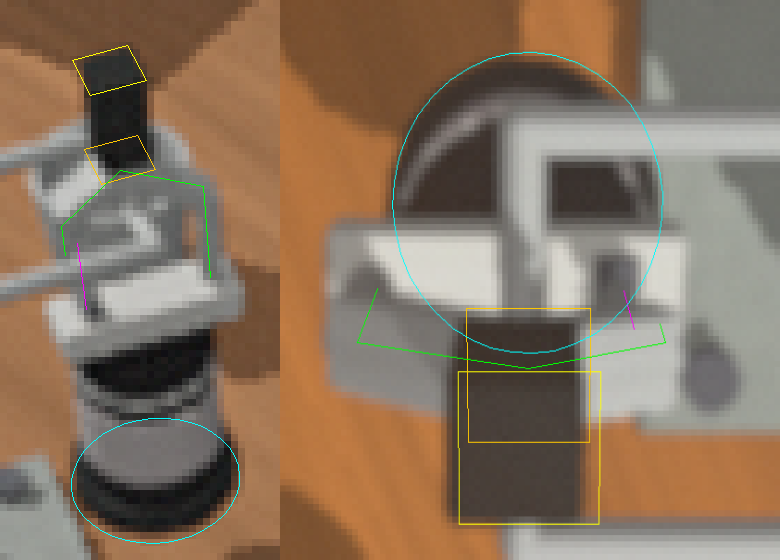

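```bash
python3 -c "
from station import ticket,get_state
print(get_state()['time']);print(ticket.close_job())"
```

```text
38.5833
the job is handed in; nothing more can be done
None
```

I picked up the black lamp and snapped its hook over the eye's bar. I then tugged it back, lowered it until it hung by the crown, let go, and handed the job in at 38.6 s of the 67 s allowed. `close_job` gives no verdict, so success rests on the checks below.

- **Feeling for the bar:** the gate met it with the lamp axis 26.5 mm out from the bar, where the wrist picture had put it. The push stayed under about 8.1 N. At about x = +10 mm in the hook the force dropped to nearly zero, which is how I know the gate sprang shut.
- **Tug:** I held it for 0.6 s at about 10 N sideways. With about 7.5 N downward as well, the total was near 12.6 N.
- **Tug contact:** the bar bore on the gate 2 to 3 mm further out than nominal. I put this down to slight lean in the grip and did not check it further.
- **Hanging:** on the first touch down the crown took 7 to 8.5 N, more than I intended, but well below 20 N. I eased it to about 2 N before opening the fingers.
- **Last checks:**
  - In the final scene and wrist pictures the lamp hangs still and within a few degrees of upright. The bar is under the crown and the gate looks upright and shut; I judged the gate by eye only.
  - The gripper is clear of the lamp, at TCP height 0.36 m.
  - The oil, spanner, driver and coupling are where they were, within a few pixels. The tape and cup were reported up to 17 pixels off, most likely because the network was looking at a partly hidden thing.
  - The network missed the offcut in the last picture. I did not go near it, apart from carrying the lamp away over the bench.

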